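Find the loose clamp lever and flag it

TASK

One of the three clamp levers on the green bar has worked loose: check all three, from your left to your right as the robot sits, by nudging each red ball end clockwise with a gentle fingertip push of 6 to 8 N (20 N would damage a tight clamp); push the one that gives on until it stands plainly askew, its ball 2 cm or more from where it was, and leave it so. After all three are checked, take the yellow flag peg from its wooden stand, stand it fully down in the socket right behind the loose lever and let go. Leave the other things on the counter alone.

Things in the scene. Friction and masses are not known exactly. Their poses are not given: they have to be found in the camera images.
- clamp_bar: Green steel bar bolted to the counter, 140 (x) x 380 (y) x 24 mm. Origin: underside, 15 mm in -x from the plate's middle; +x away from the robot, +y to its left (turned up to 0.25 rad), z up. Three lever clamps: pivots at x = -14.5, y = +120 (a), 0 (b), -120 mm (c); each screw and bush is hidden in a square housing 67 mm wide, top 38 mm above the counter.
- lever_a: The left clamp lever. Origin on its vertical pivot axis, 26 mm above the counter; its arm (13 mm thick, starting at a 28 mm hub whose top is 67 mm above the counter) runs along its own -x, at the start straight along the bar's -x. Clockwise from above moves its ball to the bar's +y. Which of the three like levers is loose is hidden and changes.
- tip_a (a point): Centre of the red ball (20 mm diameter) at the end of the left lever, 62 mm from the pivot axis and 62 mm above the counter; only counter below it. Pushed clockwise, a loose one gives at about 1.5 N here, swings on with that drag up to 0.75 rad and stays there; a tight one has only a few mm of play and spring (under 5 mm at 15 N), then stands fast.
- socket_a (a point): Centre of the mouth of the flag socket behind the left lever, at the bar's top face, 24 mm above the counter; round hole of 18 mm diameter, 20 mm deep, 74.5 mm from that lever's pivot in the bar's +x.
- lever_b: The middle clamp lever. Origin on its vertical pivot axis, 26 mm above the counter; its arm (13 mm thick, starting at a 28 mm hub whose top is 67 mm above the counter) runs along its own -x, at the start straight along the bar's -x. Clockwise from above moves its ball to the bar's +y. Which of the three like levers is loose is hidden and changes.
- tip_b (a point): Centre of the red ball (20 mm diameter) at the end of the middle lever, 62 mm from the pivot axis and 62 mm above the counter; only counter below it. Pushed clockwise, a loose one gives at about 1.5 N here, swings on with that drag up to 0.75 rad and stays there; a tight one has only a few mm of play and spring (under 5 mm at 15 N), then stands fast.
- socket_b (a point): Centre of the mouth of the flag socket behind the middle lever, at the bar's top face, 24 mm above the counter; round hole of 18 mm diameter, 20 mm deep, 74.5 mm from that lever's pivot in the bar's +x.
- lever_c: The right clamp lever. Origin on its vertical pivot axis, 26 mm above the counter; its arm (13 mm thick, starting at a 28 mm hub whose top is 67 mm above the counter) runs along its own -x, at the start straight along the bar's -x. Clockwise from above moves its ball to the bar's +y. Which of the three like levers is loose is hidden and changes.
- tip_c (a point): Centre of the red ball (20 mm diameter) at the end of the right lever, 62 mm from the pivot axis and 62 mm above the counter; only counter below it. Pushed clockwise, a loose one gives at about 1.5 N here, swings on with that drag up to 0.75 rad and stays there; a tight one has only a few mm of play and spring (under 5 mm at 15 N), then stands fast.
- socket_c (a point): Centre of the mouth of the flag socket behind the right lever, at the bar's top face, 24 mm above the counter; round hole of 18 mm diameter, 20 mm deep, 74.5 mm from that lever's pivot in the bar's +x.
- flag_peg: Yellow plastic flag peg, 66 mm tall, 30 g. Origin: centre of its foot; z up along it. Shaft 14 mm diameter with a tapered foot; from 37 to 66 mm it is a round head of 24 mm diameter to grip. It starts upright in the stand's hole, foot 4 mm above the counter. Fully in a socket its foot is likewise 4 mm above the counter.
- stand: Dark wooden block, fixed, 60 x 60 x 24 mm, with a central hole of 18 mm diameter, 20 mm deep, that holds the flag peg. Origin: centre of its underside. It may be at the left or right of the bar.
- washer_tin: Bystander, to be left alone: lidded steel tin of washers, 79 mm diameter, 44 mm tall. Origin at its underside.
- torch: Bystander, to be left alone: grey plastic cordless torch lying down, 145 mm long, 48 mm tall. Origin at its underside.
- screwdriver: Bystander, to be left alone: magenta-handled screwdriver lying on the counter. Origin at its underside.
- tongs: Bystander, to be left alone: steel tongs lying down, 230 mm long, 12 mm tall. Origin at its underside.
- steel_cup: Bystander, to be left alone: steel cup, 72 mm diameter, 75 mm tall. Origin at its underside.
- jar: Bystander, to be left alone: glass jar, 70 mm diameter, 90 mm tall. Origin at its underside.
Things that resemble listed ones, but are neither listed nor needed, are in the scene too. Several things look just like the flag_peg: the one meant starts farthest to the robot's right.

How it is judged:
On the way, in this order (a step that is already met when the one before it is completed fails the run):
1. the left lever has been checked: pressed with more than 4 N, or, if it gives, its ball pushed clockwise by 15 mm or more ((contact force between the fingers and lever_a above 4 N or y of tip_a in the frame of clamp_bar above 0.135 m)).
2. the middle lever has been checked: pressed with more than 4 N, or, if it gives, its ball pushed clockwise by 15 mm or more ((contact force between the fingers and lever_b above 4 N or y of tip_b in the frame of clamp_bar above 0.015 m)).
3. the right lever has been checked: pressed with more than 4 N, or, if it gives, its ball pushed clockwise by 15 mm or more ((contact force between the fingers and lever_c above 4 N or y of tip_c in the frame of clamp_bar above -0.105 m)).
4. then the peg stands in the socket behind the lever that gave (((y of tip_a in the frame of clamp_bar above 0.135 m and horizontal distance between flag_peg and socket_a below 0.006 m and z of flag_peg in the frame of clamp_bar below 0.009 m and angle between flag_peg's own z axis and vertical below 0.15 rad and linear speed of flag_peg below 0.02 m/s) or (y of tip_b in the frame of clamp_bar above 0.015 m and horizontal distance between flag_peg and socket_b below 0.006 m and z of flag_peg in the frame of clamp_bar below 0.009 m and angle between flag_peg's own z axis and vertical below 0.15 rad and linear speed of flag_peg below 0.02 m/s) or (y of tip_c in the frame of clamp_bar above -0.105 m and horizontal distance between flag_peg and socket_c below 0.006 m and z of flag_peg in the frame of clamp_bar below 0.009 m and angle between flag_peg's own z axis and vertical below 0.15 rad and linear speed of flag_peg below 0.02 m/s))), for 0.2 s.
At the end, for the whole second after the job is handed in: The loose lever stands askew clockwise, its ball at least 15 mm along the bar from straight, and the yellow peg stands still and upright (within 0.15 rad) fully down (foot within 5 mm of the socket floor, within 6 mm of its centre) in the socket right behind that same lever, released (((y of tip_a in the frame of clamp_bar above 0.135 m and horizontal distance between flag_peg and socket_a below 0.006 m and z of flag_peg in the frame of clamp_bar below 0.009 m and angle between flag_peg's own z axis and vertical below 0.15 rad and linear speed of flag_peg below 0.02 m/s) or (y of tip_b in the frame of clamp_bar above 0.015 m and horizontal distance between flag_peg and socket_b below 0.006 m and z of flag_peg in the frame of clamp_bar below 0.009 m and angle between flag_peg's own z axis and vertical below 0.15 rad and linear speed of flag_peg below 0.02 m/s) or (y of tip_c in the frame of clamp_bar above -0.105 m and horizontal distance between flag_peg and socket_c below 0.006 m and z of flag_peg in the frame of clamp_bar below 0.009 m and angle between flag_peg's own z axis and vertical below 0.15 rad and linear speed of flag_peg below 0.02 m/s))); the robot touches nothing.
It fails at once if a lever is pushed with more than 20 N (contact force between any of the fingers, the arm and lever_a above 20 N or contact force between any of the fingers, the arm and lever_b above 20 N or contact force between any of the fingers, the arm and lever_c above 20 N).
It fails at once if a lever is turned anticlockwise (its ball more than 10 mm past straight) (y of tip_a in the frame of clamp_bar below 0.11 m or y of tip_b in the frame of clamp_bar below -0.01 m or y of tip_c in the frame of clamp_bar below -0.13 m).
It fails at once if a bystander is moved by more than 20 mm (distance of any of washer_tin, torch, screwdriver, tongs, steel_cup, jar from where it was at the start of the episode above 0.02 m).
It also fails if it takes over 72 s, if anything falls off the work surface, if the arm or the gripper's body presses on something with over 40 N, if the wrist force passes 120 N, or if a joint passes its speed limit or range.

ROBOT

A 6-joint arm with a two-finger parallel gripper is mounted at the origin on the work surface. World frame = base frame: x ahead of the robot, y to its left, z up, the work surface at z = 0. Lengths are in m, angles in rad, forces in N, time in s.
With the tool pointing down it reaches from about 0.4 to 0.825 m from the base axis. Payload 7 kg.
Tool frame: the origin (TCP) lies at the very end of the fingers, on their centre line; the grasp point (between the pads) lies 19 mm behind it; z points along the fingers, y is the line along which they close (so a half turn about z gives the same grasp; the last joint's range is limited). The gripper opens to 88 mm and grips with 3 to 60 N. Pads are 19 mm wide; open, the fingers measure 130 mm over their backs; the gripper's body (78 mm by 193 mm) begins 47 mm behind the grasp point.
Start: joints at [-1.062, 0.359, 0.012, 0, -1.224, -0.288], TCP at [0.148, -0.659, 0.227] pointing down, gripper open.
Joint ranges: [-3.07, 3.07], [-1.43, 2.12], [-1.02, 1.25], [-3.03, 1.67], [-3.05, -0], [-3.03, 3.03]. Speed limits (rad/s): [2.39, 2.39, 3.01, 3.14, 3.14, 3.14].

INTERFACE

Orientations are given as [roll, pitch, yaw] about the fixed x, y, z axes, in that order (R = Rz(yaw) Ry(pitch) Rx(roll)).
In Python, from station import arm gives the robot as it stands.
- The arm moves only by the tool step_arm, never from a script. Its argument "rows" is a list of rows, each a list of 5 numbers: the shift along the world's x, y, z in m, then the turn about the world's z in rad, then the finger opening in m, from 0 to 0.0876. In form: [[x, y, z, spin, gripper], ...]. A call has 1 to 20 rows; each row is the pose to reach, as a shift and turn from the pose commanded when the call began; what a row does not reach only later rows make up. A row lasts 1/10 s, in which the tool goes at most 50 mm and 8.59 degrees, less where a joint would pass 70% of its speed; a pose out of reach is approached as far as the arm can. A call with a gripper value outside its range is refused whole. The fingers move at their own pace and stop on an object; "newtons" is the grip in N (left out, the last holds). Time passes only in rows, so rows that repeat a pose let the fingers close. It gives the time, the measured TCP pose, the force, the opening and the grip force at its end, in the units of the state.
- arm.get_state(): the state, without advancing time (a new reading comes with each control period).
- arm.grab_frame(name): name is "side" or "top"; returns a dict with "color" (384x512x3 uint8, blue, green, red), "vfov" (degrees; the focal length in pixels is half the picture's height over the tangent of half this angle, whatever the lens; pixels are square), "cx", "cy" (the principal point, pixels), "rvec" (rotation vector, rad) and "tvec" (3), from world to camera coordinates, as OpenCV has them. Camera axes: x right, y down, z forward; pixel columns grow to the right and rows downward; lengths in m; the calibration is good to about 2 mm. A picture is of the moment at which its call begins. There is no depth.
- arm.job_done(): hands the job in; it is judged then, once.
The state is a dict: "t": time; "q": joint angles; "qd": joint speeds; "joint_efforts": joint torques, N m; "eef_pos": TCP position; "ee_rot": TCP orientation; "force": force on the tool from outside, world axes, zero at the start; "moment": the same for the moment, N m; "width": finger opening in m; "gripper_force": force on a finger pad.
Only numpy, scipy, OpenCV 4.12 (cv2) and the standard library are available. Lean on these libraries where they do the work, as an engineer would, in place of code of your own. Each camera call takes 0.05 s, during which the arm holds its last target. There are 200 camera calls.

## Working session

There is one attempt and no reset: what is moved stays moved. The work goes in short steps, Python scripts to look and compute and a tool call to move; the robot and the scene stay as the last step left them, time stands still between calls to the robot, and variables do not carry over. Pictures are saved under pics/ and viewed, at most 10 in all, crops included, and the job is handed in when it is done.

Besides the shell and the picture viewer there is one more tool, called after "Call:" by a JSON object that holds its "op" and its "data". step_arm: Moves the arm, as the interface text tells. Its arguments: {"type":"object","properties":{"rows":{"type":"array"},"newtons":{"type":"number"}},"required":["rows"]}

```bash
mkdir -p pics
cat > h.py <<'E'
import numpy as np, cv2
from station import arm
def cam(n):
    f=arm.grab_frame(n); im=f["color"]; h=im.shape[0]
    fl=h/2/np.tan(np.radians(f["vfov"])/2)
    K=np.array([[fl,0,f["cx"]],[0,fl,f["cy"]],[0,0,1]])
    return im,K,cv2.Rodrigues(np.array(f["rvec"],float))[0],np.array(f["tvec"],float).ravel()
def ray(c,u,v,z):
    im,K,R,t=c; d=R.T@np.linalg.inv(K)@[u,v,1]; o=-R.T@t
    return o+d*(z-o[2])/d[2]
def proj(c,p):
    im,K,R,t=c; q=K@(R@np.array(p)+t); return q[:2]/q[2]
def blobs(c,lo,hi,amin=15):
    m=cv2.inRange(cv2.cvtColor(c[0],cv2.COLOR_BGR2HSV),np.array(lo),np.array(hi))
    n,l,s,ce=cv2.connectedComponentsWithStats(m)
    return [(s[i],ce[i]) for i in range(1,n) if s[i][4]>=amin]
E
python3 - <<'E'
from h import *
for n in("top","side"):
    c=cam(n); cv2.imwrite(f"pics/{n}0.png",c[0]); print(n,-c[2].T@c[3],c[1][0,0])
    np.savez(f"{n}0.npz",im=c[0],K=c[1],R=c[2],t=c[3])
s=arm.get_state();print(s["t"],s["eef_pos"],s["ee_rot"],s["force"])
E
```

```text
top [0.47911783 0.0454469  1.02198943] 375.1977791626692
side [0.20100744 0.576987   0.58648472] 351.7911820365876
0.1 [ 0.14769916 -0.65817689  0.22570675] [ 3.14005826e+00 -1.40633766e-04 -2.92092515e+00] [ 0.06209688 -0.32020506  0.12103104]
```

View pics/top0.png

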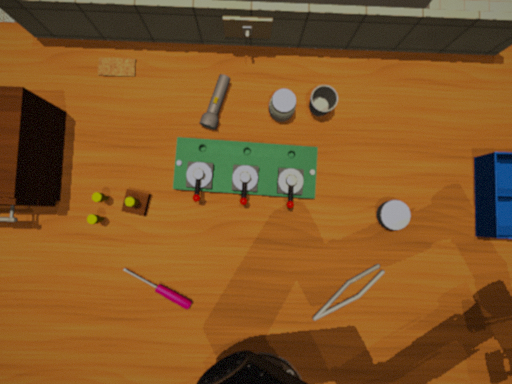

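View pics/side0.png

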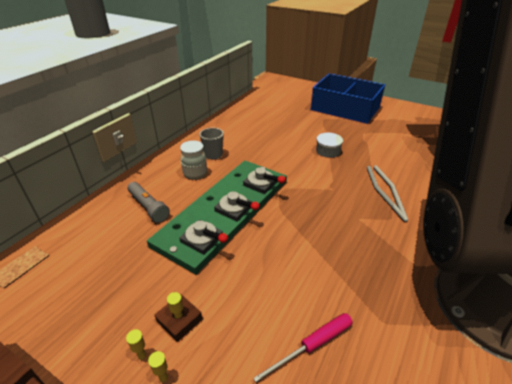

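The top view shows the green bar with balls at about (197,198), (243,201), (290,204). The stand and its peg are at (131,202), and the look-alike pegs farther left at (97,197) and (93,219). Next I'll measure them.

Run:
```python
from h import *
for n in("top","side"):
    d=np.load(f"{n}0.npz"); c=(d["im"],d["K"],d["R"],d["t"])
    hsv=cv2.cvtColor(c[0],cv2.COLOR_BGR2HSV)
    print(n)
    for s,ce in blobs(c,(0,170,110),(4,255,255),8)+blobs(c,(176,170,110),(180,255,255),8): print("red",s,ce.round(1),ray(c,*ce,.062).round(4))
    for s,ce in blobs(c,(25,120,90),(35,255,255),20): print("yel",s,ce.round(1),ray(c,*ce,.07).round(4), ray(c,*ce,.055).round(4))
    m=cv2.inRange(hsv,np.array((60,100,40)),np.array((90,255,255)))
    k=max(cv2.findContours(m,cv2.RETR_EXTERNAL,cv2.CHAIN_APPROX_NONE)[0],key=cv2.contourArea)
    b=cv2.boxPoints(cv2.minAreaRect(k)); 
    for p in b: print("bar",p.round(1),ray(c,*p,.024).round(4))
    if n=="top":
        r=c[0][130:215,85:325]; cv2.imwrite("pics/crop.png",cv2.resize(r,None,fx=3.3,fy=3.3,interpolation=cv2.INTER_CUBIC))
```

```text
top
red [194 194   6   7  31] [196.1 197. ] [0.5226 0.1775 0.062 ]
red [241 198   6   7  31] [243.4 200.6] [0.5168 0.057  0.062 ]
red [287 201   6   7  32] [289.6 204.1] [ 0.5113 -0.0618  0.062 ]
yel [ 92 192  10  10  76] [ 96.4 196.8] [0.5158 0.4254 0.07  ] [0.5164 0.4314 0.055 ]
yel [125 197  10  10  84] [129.4 201.3] [0.5068 0.3429 0.07  ] [0.5072 0.3476 0.055 ]
yel [ 87 214  10  10  80] [ 91.6 218.7] [0.4609 0.4339 0.07  ] [0.4606 0.44   0.055 ]
bar [173.6 188.3] [0.5457 0.2432 0.024 ]
bar [177.1 137.7] [0.6819 0.2399 0.024 ]
bar [316.8 147.5] [ 0.6674 -0.1365  0.024 ]
bar [313.2 198.1] [ 0.5301 -0.1289  0.024 ]
side
red [278 176   7   6  35] [281.  178.7] [ 0.5121 -0.0608  0.062 ]
red [251 202   8   7  46] [254.4 204.9] [0.5175 0.0588 0.062 ]
red [218 233  10   8  56] [222.5 236.9] [0.5218 0.1785 0.062 ]
yel [167 292  15  13 142] [173.8 298.3] [0.5049 0.3456 0.07  ] [0.5137 0.3389 0.055 ]
yel [126 330  16  15 180] [133.7 336.8] [0.5119 0.4307 0.07  ] [0.5209 0.4265 0.055 ]
yel [148 351  17  17 217] [156.1 359.3] [0.4573 0.439  0.07  ] [0.4647 0.435  0.055 ]
bar [147.5 241.5] [0.6775 0.2446 0.024 ]
bar [242. 147.] [ 0.7119 -0.1899  0.024 ]
bar [279. 184.] [ 0.5282 -0.0837  0.024 ]
bar [184.5 278.5] [0.5441 0.2799 0.024 ]
```

View pics/crop.png

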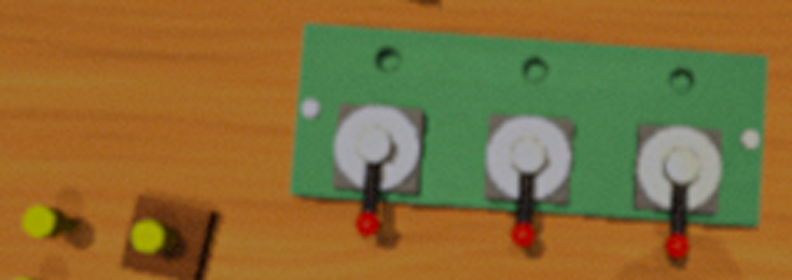

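Call:
{"op": "step_arm", "data": {"rows": [[0.3,0.31,0,-0.265,0],[0.3,0.31,0,-0.265,0],[0.3,0.31,0,-0.265,0],[0.3,0.31,0,-0.265,0],[0.3,0.31,0,-0.265,0],[0.3,0.31,0,-0.265,0],[0.3,0.31,0,-0.265,0],[0.3,0.31,0,-0.265,0],[0.3,0.31,0,-0.265,0],[0.374,0.794,0,-0.265,0],[0.374,0.794,0,-0.265,0],[0.374,0.794,0,-0.265,0],[0.374,0.794,0,-0.265,0],[0.374,0.794,0,-0.265,0],[0.374,0.794,0,-0.265,0],[0.374,0.794,0,-0.265,0],[0.374,0.794,0,-0.265,0],[0.374,0.794,0,-0.265,0],[0.374,0.794,0,-0.265,0],[0.374,0.794,0,-0.265,0]], "newtons": 10}}

```text
t: 2.1
eef_pos: [0.5223, 0.1395, 0.2259]
ee_rot: [-3.142, -0.0, 3.101]
force: [-0.7, -1.1, -0.7]
width: 0.0009
gripper_force: 0.0
```

Call:
{"op": "step_arm", "data": {"rows": [[0,-0.003,0,0,0],[0,-0.003,-0.05,0,0],[0,-0.003,-0.1,0,0],[0,-0.003,-0.14,0,0],[0,-0.003,-0.165,0,0],[0,-0.003,-0.175,0,0],[0,-0.003,-0.175,0,0],[0,-0.003,-0.175,0,0]]}}

```text
t: 2.9
eef_pos: [0.5226, 0.1323, 0.0528]
ee_rot: [3.141, 0.001, 3.097]
force: [0.5, 0.2, 0.7]
width: 0.0006
gripper_force: 0.0
```

Run:
```python
from h import *
s=arm.get_state();print(s["t"],s["eef_pos"],s["force"])
c=cam("side"); r=c[0][130:290,130:330]; cv2.imwrite("pics/s1.png",cv2.resize(r,None,fx=4,fy=3.7,interpolation=cv2.INTER_CUBIC)[:600])
```

```text
2.9 [0.52263823 0.1322609  0.05279512] [0.51671239 0.16657833 0.6543239 ]
```

View pics/s1.png

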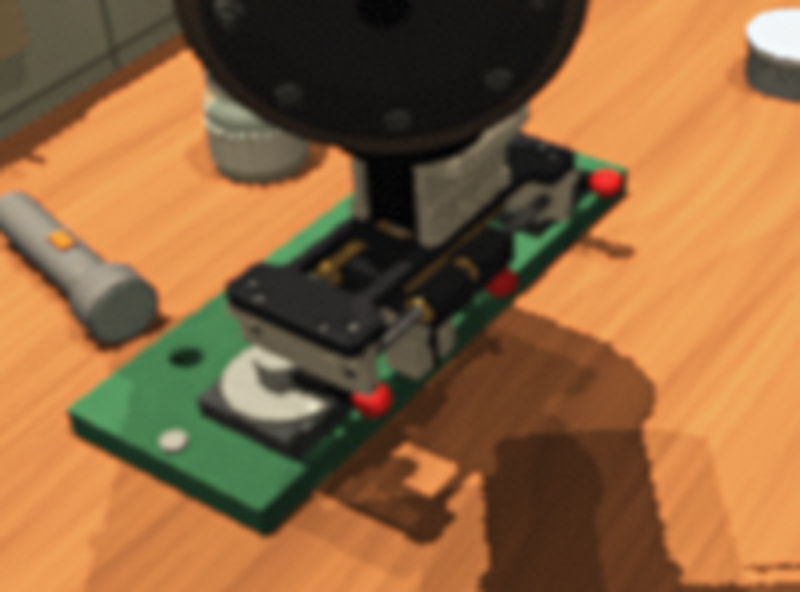

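The crop shows the closed fingers just right of ball a (370,398), clear of the lever, and all the balls untouched. I'll creep in from here.

Call:
{"op": "step_arm", "data": {"rows": [[0,0.003,0,0,0],[0,0.006,0,0,0],[0,0.008,0,0,0],[0,0.01,0,0,0],[0,0.011,0,0,0],[0,0.012,0,0,0],[0,0.012,0,0,0]]}}

```text
t: 3.65
eef_pos: [0.5218, 0.1445, 0.0515]
ee_rot: [-3.142, -0.0, 3.098]
force: [0.4, -0.2, 0.5]
width: 0.0
gripper_force: 0.0
```

Call:
{"op": "step_arm", "data": {"rows": [[0,0.001,0,0,0],[0,0.002,0,0,0],[0,0.002,0,0,0]]}}

```text
t: 3.95
eef_pos: [0.5218, 0.1465, 0.0515]
ee_rot: [3.142, 0.0, 3.097]
force: [0.1, 0.0, -0.5]
width: 0.0003
gripper_force: 0.0
```

Call:
{"op": "step_arm", "data": {"rows": [[0,0.001,0,0,0],[0,0.0015,0,0,0],[0,0.0015,0,0,0]]}}

```text
t: 4.25
eef_pos: [0.5218, 0.148, 0.0516]
ee_rot: [3.142, 0.0, 3.097]
force: [-0.4, -0.1, -0.6]
width: 0.0005
gripper_force: 0.0
```

Call:
{"op": "step_arm", "data": {"rows": [[0,0.0005,0,0,0],[0,0.001,0,0,0],[0,0.001,0,0,0]]}}

```text
t: 4.55
eef_pos: [0.5218, 0.1489, 0.0516]
ee_rot: [3.142, -0.0, 3.097]
force: [-0.1, 0.3, 0.2]
width: 0.0006
gripper_force: 0.0
```

Call:
{"op": "step_arm", "data": {"rows": [[0,0.0005,0,0,0],[0,0.001,0,0,0],[0,0.001,0,0,0]]}}

```text
t: 4.85
eef_pos: [0.5218, 0.15, 0.0516]
ee_rot: [3.142, 0.0, 3.097]
force: [-0.1, 0.4, -0.1]
width: 0.0007
gripper_force: 0.0
```

Call:
{"op": "step_arm", "data": {"rows": [[0,0.0005,0,0,0],[0,0.001,0,0,0],[0,0.001,0,0,0]]}}

```text
t: 5.15
eef_pos: [0.5218, 0.151, 0.0516]
ee_rot: [3.142, 0.0, 3.098]
force: [-0.3, -0.0, 0.3]
width: 0.0002
gripper_force: 0.0
```

Call:
{"op": "step_arm", "data": {"rows": [[0,0.0005,0,0,0],[0,0.001,0,0,0],[0,0.001,0,0,0]]}}

```text
t: 5.45
eef_pos: [0.5218, 0.152, 0.0515]
ee_rot: [-3.142, -0.0, 3.097]
force: [-0.3, 0.3, 0.1]
width: 0.0004
gripper_force: 0.0
```

Run:
```python
from h import *
c=cam("side")
for s,ce in blobs(c,(0,170,110),(4,255,255),8): print("red",s,ce.round(1),ray(c,*ce,.062).round(4))
c=cam("top"); r=c[0][150:230,150:320]; cv2.imwrite("pics/t2.png",cv2.resize(r,None,fx=4.5,fy=4.5,interpolation=cv2.INTER_CUBIC))
```

```text
red [443   0  21  42 358] [452.9  20.2] [ 0.3687 -2.0111  0.062 ]
red [277 176   9   7  40] [280.9 178.9] [ 0.5119 -0.0601  0.062 ]
red [254 203   5   6  20] [256.  205.2] [0.5137 0.058  0.062 ]
red [218 234   9   8  54] [221.8 237.7] [0.5217 0.181  0.062 ]
```

Call:
{"op": "step_arm", "data": {"rows": [[0,0.0005,0,0,0],[0,0.001,0,0,0],[0,0.001,0,0,0]]}}

```text
t: 5.85
eef_pos: [0.5217, 0.1527, 0.0515]
ee_rot: [-3.141, -0.0, 3.097]
force: [0.2, -1.7, 0.4]
width: 0.0004
gripper_force: 0.6
```

Call:
{"op": "step_arm", "data": {"rows": [[0,0.0005,0,0,0],[0,0.001,0,0,0],[0,0.001,0,0,0]]}}

```text
t: 6.15
eef_pos: [0.5217, 0.1538, 0.0515]
ee_rot: [-3.141, -0.0, 3.097]
force: [-0.6, -2.5, 0.6]
width: 0.0001
gripper_force: 0.7
```

```bash
cat > b.py <<'E'
from h import *
c=cam("side")
for s,ce in blobs(c,(0,170,110),(4,255,255),8): print("red",s,ce.round(1),ray(c,*ce,.062).round(4))
E
python3 b.py
```

```text
red [443   0  21  42 358] [452.9  20.1] [ 0.369  -2.0141  0.062 ]
red [277 176   9   7  39] [281.1 178.9] [ 0.5113 -0.0602  0.062 ]
red [254 203   5   6  25] [255.7 205.4] [0.514  0.0589 0.062 ]
red [218 235   8   7  49] [221.3 238.2] [0.5218 0.1826 0.062 ]
```

Call:
{"op": "step_arm", "data": {"rows": [[0,0.0005,0,0,0],[0,0.001,0,0,0],[0,0.001,0,0,0]]}}

```text
t: 6.5
eef_pos: [0.5216, 0.1549, 0.0515]
ee_rot: [-3.141, -0.0, 3.097]
force: [-0.6, -1.1, 0.5]
width: 0.0004
gripper_force: 0.7
```

Call:
{"op": "step_arm", "data": {"rows": [[0,0.0005,0,0,0],[0,0.001,0,0,0],[0,0.001,0,0,0]]}}

```text
t: 6.8
eef_pos: [0.5217, 0.1559, 0.0515]
ee_rot: [-3.141, -0.0, 3.097]
force: [-1.0, -0.8, 0.5]
width: 0.0007
gripper_force: 0.7
```

Call:
{"op": "step_arm", "data": {"rows": [[0,0.0005,0,0,0],[0,0.001,0,0,0],[0,0.0015,0,0,0],[0,0.0015,0,0,0]]}}

```text
t: 7.2
eef_pos: [0.5218, 0.1575, 0.0515]
ee_rot: [3.142, -0.0, 3.097]
force: [-1.5, -1.5, -1.4]
width: 0.0003
gripper_force: 0.7
```

Call:
{"op": "step_arm", "data": {"rows": [[0,0.0005,0,0,0],[0,0.001,0,0,0],[0,0.0015,0,0,0],[0,0.0015,0,0,0]]}}

```text
t: 7.6
eef_pos: [0.5218, 0.159, 0.0516]
ee_rot: [3.142, 0.0, 3.097]
force: [-1.1, -1.6, 0.1]
width: 0.0004
gripper_force: 0.7
```

```bash
python3 b.py
```

```text
red [443   0  21  42 358] [452.9  20.1] [ 0.369  -2.0143  0.062 ]
red [277 176   8   7  38] [280.8 178.9] [ 0.5119 -0.0598  0.062 ]
red [252 203   7   6  33] [255.1 205.2] [0.5156 0.0588 0.062 ]
red [216 236   8   8  51] [219.5 239.4] [0.5229 0.1874 0.062 ]
```

Lever a gives: its ball has moved 9 mm at about 1.5 N. I'll push on.

Call:
{"op": "step_arm", "data": {"rows": [[0,0.0015,0,0,0],[0,0.003,0,0,0],[0,0.0045,0,0,0],[0,0.006,0,0,0],[0,0.0075,0,0,0],[0,0.009,0,0,0],[0,0.0105,0,0,0],[0,0.012,0,0,0],[0,0.0135,0,0,0],[0,0.015,0,0,0],[0,0.0165,0,0,0],[0,0.018,0,0,0],[0,0.0195,0,0,0],[0,0.0195,0,0,0]]}}

```text
t: 9.05
eef_pos: [0.5219, 0.1786, 0.0516]
ee_rot: [3.141, 0.0, 3.098]
force: [0.5, -1.6, 0.5]
width: 0.0001
gripper_force: 0.6
```

```bash
python3 b.py
```

```text
red [443   0  21  42 362] [452.9  20.2] [ 0.3686 -2.0123  0.062 ]
red [277 176   9   7  41] [281. 179.] [ 0.5114 -0.0596  0.062 ]
red [251 202   9   7  51] [254.6 205. ] [0.5168 0.0589 0.062 ]
red [209 241   8   8  47] [212.1 244.6] [0.5274 0.2068 0.062 ]
```

Call:
{"op": "step_arm", "data": {"rows": [[0,-0.02,0,0,0],[0,-0.025,0.02,0,0],[0,-0.025,0.05,0,0],[-0.005,-0.075,0.05,0,0],[-0.005,-0.12,0.05,0,0],[-0.005,-0.155,0.05,0,0],[-0.005,-0.165,0.05,0,0],[-0.005,-0.165,0.05,0,0],[-0.005,-0.165,0.02,0,0],[-0.005,-0.165,0.005,0,0],[-0.005,-0.165,0,0,0],[-0.005,-0.165,0,0,0]]}}

```text
t: 10.3
eef_pos: [0.5166, 0.0141, 0.0511]
ee_rot: [-3.141, -0.001, 3.098]
force: [-0.7, 0.1, 1.4]
width: 0.0005
gripper_force: 0.0
```

Call:
{"op": "step_arm", "data": {"rows": [[0,0.003,0,0,0],[0,0.006,0,0,0],[0,0.009,0,0,0],[0,0.011,0,0,0],[0,0.012,0,0,0],[0,0.013,0,0,0],[0,0.013,0,0,0]]}}

```text
t: 11.0
eef_pos: [0.5168, 0.0265, 0.0516]
ee_rot: [3.142, 0.0, 3.097]
force: [-0.4, 0.6, -0.3]
width: 0.0003
gripper_force: 0.0
```

Call:
{"op": "step_arm", "data": {"rows": [[0,0.001,0,0,0],[0,0.002,0,0,0],[0,0.003,0,0,0],[0,0.003,0,0,0]]}}

```text
t: 11.4
eef_pos: [0.5168, 0.0295, 0.0515]
ee_rot: [-3.142, 0.0, 3.097]
force: [-0.1, 0.4, -0.2]
width: 0.0007
gripper_force: 0.0
```

Call:
{"op": "step_arm", "data": {"rows": [[0,0.001,0,0,0],[0,0.002,0,0,0],[0,0.002,0,0,0]]}}

```text
t: 11.7
eef_pos: [0.5168, 0.0315, 0.0515]
ee_rot: [3.142, 0.0, 3.098]
force: [0.3, -1.1, 0.3]
width: 0.0005
gripper_force: 0.0
```

Call:
{"op": "step_arm", "data": {"rows": [[0,0.0005,0,0,0],[0,0.001,0,0,0],[0,0.001,0,0,0]]}}

```text
t: 12.0
eef_pos: [0.5168, 0.0324, 0.0516]
ee_rot: [-3.142, -0.0, 3.097]
force: [1.1, 0.5, 0.7]
width: 0.0006
gripper_force: 0.2
```

Call:
{"op": "step_arm", "data": {"rows": [[0,0.0005,0,0,0],[0,0.001,0,0,0],[0,0.001,0,0,0]]}}

```text
t: 12.3
eef_pos: [0.5167, 0.0333, 0.0515]
ee_rot: [-3.141, -0.0, 3.097]
force: [-0.9, -2.2, 0.2]
width: 0.0003
gripper_force: 0.7
```

Call:
{"op": "step_arm", "data": {"rows": [[0,0.0005,0,0,0],[0,0.001,0,0,0],[0,0.001,0,0,0]]}}

```text
t: 12.6
eef_pos: [0.5166, 0.0344, 0.0515]
ee_rot: [-3.141, -0.0, 3.097]
force: [-1.3, -1.3, 0.6]
width: 0.0005
gripper_force: 0.8
```

Call:
{"op": "step_arm", "data": {"rows": [[0,0.0005,0,0,0],[0,0.0005,0,0,0]]}}

```text
t: 12.8
eef_pos: [0.5167, 0.0349, 0.0515]
ee_rot: [-3.141, -0.0, 3.097]
force: [-0.8, -1.7, 1.0]
width: 0.0001
gripper_force: 0.9
```

Call:
{"op": "step_arm", "data": {"rows": [[0,0.0005,0,0,0],[0,0.001,0,0,0],[0,0.001,0,0,0]]}}

```text
t: 13.1
eef_pos: [0.5165, 0.0356, 0.0515]
ee_rot: [-3.141, -0.001, 3.097]
force: [-0.8, -4.5, 1.0]
width: 0.0002
gripper_force: 2.2
```

Call:
{"op": "step_arm", "data": {"rows": [[0,0.0005,0,0,0],[0,0.001,0,0,0],[0,0.001,0,0,0]]}}

```text
t: 13.4
eef_pos: [0.5165, 0.0361, 0.0515]
ee_rot: [-3.14, -0.001, 3.097]
force: [-0.4, -7.7, 1.2]
width: 0.0005
gripper_force: 3.9
```

```bash
python3 b.py
python3 - <<'E'
from h import *
print(arm.get_state()["force"])
E
```

```text
red [443   0  20  42 324] [452.6  19.9] [ 0.3711 -2.018   0.062 ]
red [282 177   3   5  12] [282.9 179.2] [ 0.507  -0.0616  0.062 ]
red [253 204   5   6  18] [255.1 206.8] [0.5128 0.0636 0.062 ]
red [208 239   9  10  69] [212.1 243.7] [0.529  0.2047 0.062 ]
[-0.17707881 -8.10020771  1.14536797]
```

The middle lever stands fast at about 8 N, so it is tight. On to the right one.

Call:
{"op": "step_arm", "data": {"rows": [[0,-0.02,0,0,0],[0,-0.025,0.02,0,0],[0,-0.025,0.05,0,0],[-0.005,-0.07,0.05,0,0],[-0.005,-0.115,0.05,0,0],[-0.005,-0.135,0.05,0,0],[-0.005,-0.14,0.05,0,0],[-0.005,-0.14,0.05,0,0],[-0.005,-0.14,0.02,0,0],[-0.005,-0.14,0.005,0,0],[-0.005,-0.14,0,0,0],[-0.005,-0.14,0,0,0]]}}

```text
t: 14.65
eef_pos: [0.5118, -0.1023, 0.0511]
ee_rot: [-3.141, -0.001, 3.099]
force: [0.3, -0.7, 0.2]
width: 0.0008
gripper_force: 0.0
```

Call:
{"op": "step_arm", "data": {"rows": [[0,0.003,0,0,0],[0,0.006,0,0,0],[0,0.009,0,0,0],[0,0.011,0,0,0],[0,0.013,0,0,0],[0,0.014,0,0,0],[0,0.015,0,0,0],[0,0.016,0,0,0],[0,0.016,0,0,0]]}}

```text
t: 15.55
eef_pos: [0.5118, -0.0872, 0.0515]
ee_rot: [-3.141, -0.0, 3.097]
force: [-0.4, -0.3, 0.1]
width: 0.0005
gripper_force: 0.3
```

Call:
{"op": "step_arm", "data": {"rows": [[0,0.001,0,0,0],[0,0.0015,0,0,0],[0,0.0015,0,0,0]]}}

```text
t: 15.85
eef_pos: [0.5116, -0.0857, 0.0515]
ee_rot: [-3.141, -0.0, 3.097]
force: [-0.2, -1.8, 0.7]
width: 0.0006
gripper_force: 0.8
```

Call:
{"op": "step_arm", "data": {"rows": [[0,0.0005,0,0,0],[0,0.001,0,0,0],[0,0.001,0,0,0]]}}

```text
t: 16.15
eef_pos: [0.5116, -0.0847, 0.0515]
ee_rot: [-3.141, -0.0, 3.097]
force: [-0.5, -2.3, 1.2]
width: 0.0006
gripper_force: 1.3
```

Call:
{"op": "step_arm", "data": {"rows": [[0,0.0005,0,0,0],[0,0.001,0,0,0],[0,0.001,0,0,0]]}}

```text
t: 16.45
eef_pos: [0.5116, -0.0841, 0.0516]
ee_rot: [-3.141, -0.0, 3.097]
force: [-1.0, -6.5, 0.2]
width: 0.0007
gripper_force: 3.0
```

Call:
{"op": "step_arm", "data": {"rows": [[0,0.0005,0,0,0],[0,0.0007,0,0,0],[0,0.0007,0,0,0]]}}

```text
t: 16.75
eef_pos: [0.5115, -0.0838, 0.0515]
ee_rot: [-3.14, -0.001, 3.097]
force: [0.3, -9.1, 0.1]
width: 0.0006
gripper_force: 4.3
```

All three are checked: a is loose, b and c are tight. Next I retract, lift and head for the peg, and refine the peg and socket positions from the first pictures.

Call:
{"op": "step_arm", "data": {"rows": [[0,-0.02,0,0,0],[0,-0.025,0.02,0,0],[0,-0.025,0.06,0,0],[0,-0.02,0.1,0,0],[-0.004,0.427,0.1,0,0.05],[-0.004,0.427,0.1,0,0.05],[-0.004,0.427,0.1,0,0.05],[-0.004,0.427,0.1,0,0.05],[-0.004,0.427,0.1,0,0.05],[-0.004,0.427,0.1,0,0.05],[-0.004,0.427,0.1,0,0.05],[-0.004,0.427,0.1,0,0.05],[-0.004,0.427,0.1,0,0.05],[-0.004,0.427,0.1,0,0.05],[-0.004,0.427,0.1,0,0.05],[-0.004,0.427,0.1,0,0.05]]}}

```text
t: 18.35
eef_pos: [0.5075, 0.3438, 0.1513]
ee_rot: [-3.141, -0.0, 3.097]
force: [0.4, -0.9, -0.1]
width: 0.0503
gripper_force: 0.0
```

```bash
cat > fit.py <<'E'
from h import *
from scipy.optimize import least_squares
L=lambda n:(lambda d:(d["im"],d["K"],d["R"],d["t"]))(np.load(f"{n}0.npz"))
C={n:L(n) for n in("top","side")}
th=np.linspace(0,2*np.pi,40)
def head(c,x,y,z0=.041,z1=.070,r=.012):
    P=np.array([proj(c,(x+r*np.cos(a),y+r*np.sin(a),z)) for z in(z0,z1) for a in th],np.float32)
    h=cv2.convexHull(P); m=cv2.moments(h); return np.array([m["m10"]/m["m00"],m["m01"]/m["m00"]]),m["m00"]
ob={}
for n in C:
    B=blobs(C[n],(25,100,60),(38,255,255),20)
    ob[n]=min(B,key=lambda b:abs(ray(C[n],*b[1],.065)[1]-.344)); print(n,ob[n])
f=lambda p:np.r_[head(C["top"],*p)[0]-ob["top"][1],head(C["side"],*p)[0]-ob["side"][1]]
r=least_squares(f,[.508,.344]); print("peg",r.x,r.fun.round(2),[head(C[n],*r.x)[1] for n in C])
tips={n:sorted([b[1] for b in blobs(C[n],(0,170,110),(4,255,255),8)+blobs(C[n],(176,170,110),(180,255,255),8)],key=lambda u:-ray(C[n],*u,.062)[1])[:3] for n in C}
# holes: dark centroid near predicted
def bar(p,x,y,z): c,s=np.cos(p[2]),np.sin(p[2]); return (p[0]+c*x-s*y,p[1]+s*x+c*y,z)
g=lambda p:np.concatenate([proj(C[n],bar(p,-.0765,Y,.062))-u for n in C for Y,u in zip((.12,0,-.12),tips[n])])
r=least_squares(g,[.59,.055,-.045]); print("bar",r.x,r.fun.round(1)); p=r.x
for Y in(.12,0,-.12):
    S=bar(p,.06,Y,.024); print("sock",np.round(S,4))
    for n in C:
        u=proj(C[n],S); v=C[n][0][:,:,1].astype(float); x,y=np.round(u).astype(int); w=v[y-7:y+8,x-7:x+8]
        d=np.clip(np.percentile(w,60)*.75-w,0,None); yy,xx=np.mgrid[y-7:y+8,x-7:x+8]
        q=(d*xx).sum()/d.sum(),(d*yy).sum()/d.sum(); print(n,u.round(1),np.round(q,1),ray(C[n],*q,.024).round(4))
E
python3 fit.py
```

```text
top (array([125, 197,  11,  10,  87], dtype=int32), array([129.56321839, 201.3908046 ]))
side (array([167, 292,  15,  13, 142], dtype=int32), array([173.81690141, 298.26760563]))
peg [0.51024667 0.34220626] [ 1.83 -1.22  0.14  2.07] [103.16488668619422, 272.4113203538582]
bar [ 0.59353863  0.05475653 -0.04363747] [-0.2  0.1 -0.4 -0.1  0.  -0.2 -0.1 -0.2  0.3 -0.1  0.2 -0.2]
sock [0.6587 0.172  0.024 ]
top [202.2 147.1] [200.9 146.2] [0.6611 0.1754 0.024 ]
side [176.3 224.6] [175.8 225.8] [0.6572 0.1755 0.024 ]
sock [0.6535 0.0521 0.024 ]
top [246.8 150.4] [246.  148.8] [0.6579 0.0545 0.024 ]
side [209.6 196.8] [209.5 198.1] [0.6505 0.0564 0.024 ]
sock [ 0.6482 -0.0677  0.024 ]
top [291.3 153.7] [291.5 152. ] [ 0.653  -0.0684  0.024 ]
side [237.5 173.4] [237.2 174.7] [ 0.6457 -0.0625  0.024 ]
```

The bar fit is consistent (residuals under 0.4 px), which puts socket a at (0.6587, 0.172). The peg is at about (0.5065, 0.344). I'll descend and grip.

Call:
{"op": "step_arm", "data": {"rows": [[0,0,-0.04,0,0.05],[0,0,-0.075,0,0.05],[0,0,-0.1,0,0.05],[0,0,-0.11,0,0.05],[0,0,-0.115,0,0.05],[0,0,-0.115,0,0.05],[0,0,-0.115,0,0.015],[0,0,-0.115,0,0.015],[0,0,-0.115,0,0.015],[0,0,-0.115,0,0.015],[0,0,-0.115,0,0.015],[0,0,-0.115,0,0.015],[0,0,-0.115,0,0.015],[0,0,-0.115,0,0.015]], "newtons": 15}}

```text
t: 19.75
eef_pos: [0.5081, 0.3444, 0.0371]
ee_rot: [3.141, 0.001, 3.098]
force: [-0.6, -0.9, 5.1]
width: 0.0234
gripper_force: 15.0
```

Call:
{"op": "step_arm", "data": {"rows": [[0,0,0.02,0,0.015],[0,0,0.06,0,0.015],[0,0,0.1,0,0.015],[0.04,-0.045,0.1,0,0.015],[0.08,-0.09,0.1,0,0.015],[0.12,-0.135,0.1,0,0.015],[0.145,-0.165,0.1,0,0.015],[0.151,-0.172,0.09,0,0.015],[0.151,-0.172,0.06,0,0.015],[0.151,-0.172,0.035,0,0.015],[0.151,-0.172,0.03,0,0.015],[0.151,-0.172,0.03,0,0.015],[0.151,-0.172,0.03,0,0.015]]}}

```text
t: 21.05
eef_pos: [0.6594, 0.1727, 0.0677]
ee_rot: [3.141, 0.001, 3.098]
force: [-0.3, 0.2, -0.2]
width: 0.0235
gripper_force: 15.0
```

Run:
```python
from h import *
s=arm.get_state();print(s["eef_pos"],s["force"],s["width"])
c=cam("side"); u=proj(c,(.6587,.172,.024)); print(u, proj(c,(.6587,.172,.034)),proj(c,(.6587,.172,.071)))
x,y=map(int,u); cv2.imwrite("pics/s3.png",cv2.resize(c[0][y-50:y+25,x-50:x+50],None,fx=8,fy=8,interpolation=cv2.INTER_CUBIC)); print(x,y)
```

```text
[0.6594374  0.17266255 0.06772841] [-0.26982428  0.2485841  -0.15281431] 0.023531653163790578
[176.28159458 224.60339411] [175.6447461  221.43147687] [173.19913435 209.25074897]
176 224
```

View pics/s3.png

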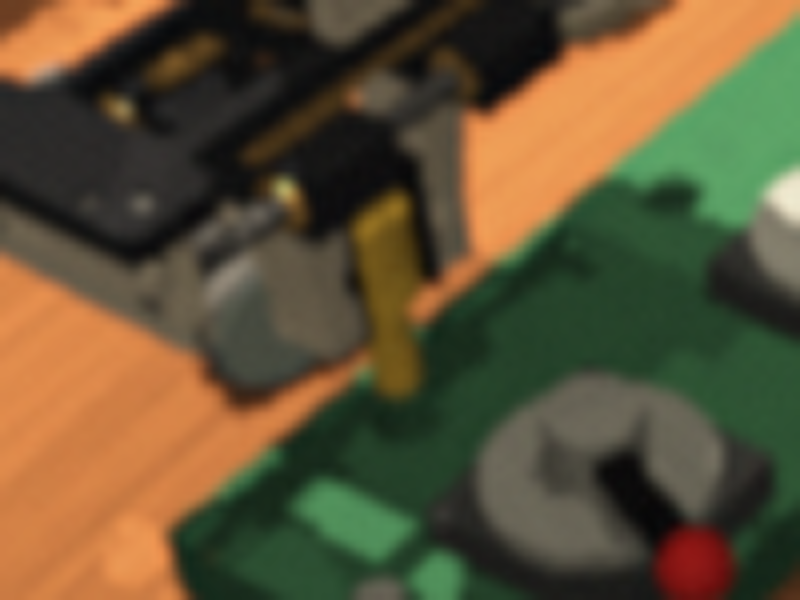

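The peg foot is about over the hole, at pixel (176,223), with the mouth at (176,225). I'll lower it gently.

Call:
{"op": "step_arm", "data": {"rows": [[0,-0.0005,-0.003,0,0.015],[0,-0.0005,-0.006,0,0.015],[0,-0.0005,-0.009,0,0.015],[0,-0.0005,-0.011,0,0.015],[0,-0.0005,-0.013,0,0.015],[0,-0.0005,-0.015,0,0.015],[0,-0.0005,-0.015,0,0.015]]}}

```text
t: 21.8
eef_pos: [0.6586, 0.1715, 0.0511]
ee_rot: [-3.141, -0.001, 3.097]
force: [-0.4, 0.0, -0.6]
width: 0.0239
gripper_force: 15.0
```

Call:
{"op": "step_arm", "data": {"rows": [[0,0,-0.003,0,0.015],[0,0,-0.006,0,0.015],[0,0,-0.008,0,0.015],[0,0,-0.01,0,0.015],[0,0,-0.012,0,0.015],[0,0,-0.013,0,0.015],[0,0,-0.013,0,0.015]]}}

```text
t: 22.5
eef_pos: [0.6587, 0.1716, 0.0383]
ee_rot: [-3.141, -0.0, 3.097]
force: [-0.6, 0.4, -0.6]
width: 0.0235
gripper_force: 15.0
```

Call:
{"op": "step_arm", "data": {"rows": [[0,0,-0.001,0,0.015],[0,0,-0.001,0,0.015],[0,0,-0.001,0,0.03],[0,0,-0.001,0,0.05],[0,0,-0.001,0,0.05],[0,0,-0.001,0,0.05],[0,0,-0.001,0,0.05],[0,0,0.03,0,0.05],[0,0,0.07,0,0.05],[0,0,0.12,0,0.05],[-0.05,-0.05,0.16,0,0.05],[-0.08,-0.1,0.16,0,0.05],[-0.1,-0.15,0.16,0,0.05],[-0.1,-0.2,0.16,0,0.05],[-0.1,-0.25,0.16,0,0.05],[-0.1,-0.3,0.16,0,0.05],[-0.1,-0.35,0.16,0,0.05],[-0.1,-0.35,0.16,0,0.05]]}}

```text
t: 24.3
eef_pos: [0.5583, -0.181, 0.199]
ee_rot: [-3.141, 0.001, 3.097]
force: [1.0, 0.5, 0.0]
width: 0.05
gripper_force: 0.0
```

```bash
python3 b.py
python3 - <<'E'
from h import *
out=[]
for n in("top","side"):
    c=cam(n)
    for s,ce in blobs(c,(25,120,90),(35,255,255),20): print(n,s,ce.round(1),ray(c,*ce,.07).round(4))
    u=proj(c,(.6587,.172,.04)); x,y=map(int,u); out.append(cv2.resize(c[0][y-40:y+40,x-50:x+50],None,fx=4,fy=4,interpolation=cv2.INTER_CUBIC))
cv2.imwrite("pics/end.png",np.hstack(out))
E
```

```text
red [279 177   5   5  20] [281.  178.9] [ 0.5115 -0.0602  0.062 ]
red [250 203   8   6  41] [253.7 205.4] [0.5178 0.0612 0.062 ]
red [208 240   9   9  68] [212.1 243.7] [0.5289 0.2048 0.062 ]
top [196 140  10  10  76] [200.6 144.6] [0.6568 0.1704 0.07  ]
top [ 92 192  10  10  80] [ 96.6 196.7] [0.5161 0.425  0.07  ]
top [ 87 214  11  10  83] [ 91.8 218.8] [0.4607 0.4335 0.07  ]
side [168 207  13   8  79] [173.5 210.8] [0.6556 0.1748 0.07  ]
side [126 330  16  15 181] [133.7 336.8] [0.5119 0.4307 0.07  ]
side [148 351  17  17 220] [156.1 359.2] [0.4573 0.4389 0.07  ]
```

View pics/end.png

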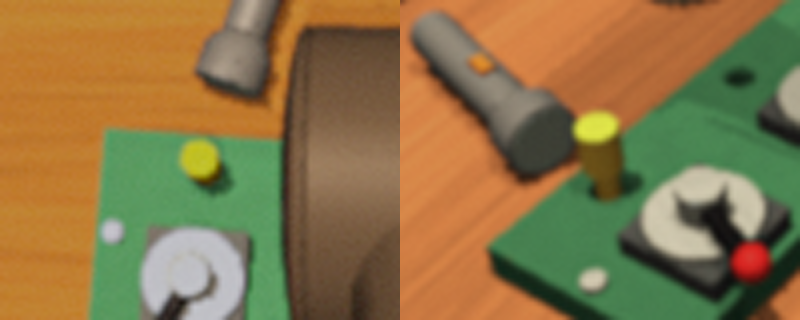

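The peg stands upright in socket a. Its head top matches z = 0.07 in both views, and the ball of lever a is about 26 mm off straight. Handing in.

```bash
python3 -c "
from station import arm
print(arm.get_state()['t'],arm.job_done())"
```

```text
the job is handed in; nothing more can be done
24.45 None
```

I handed the job in at about 24 s: the left lever was the loose one and stands about 26 mm askew, the middle and right levers held at about 8 to 9 N (the right one slightly over your 6 to 8 N), and the yellow flag peg stands released in the socket behind the left lever; the hand-in returned no verdict.

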